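Crosswise pass on a pressure pot's lid knobs

TASK

The lid of the grey pressure pot is being tightened crosswise, a little on each pass; one pair of opposite black knobs already has its bars along the black lines on the lid. Finish this pass with the other pair: first turn the red knob clockwise until its bar lies along its black line and no further, then do the same with the black knob straight across the lid from it, and let go.

Things in the scene. Friction and masses are not known exactly. Their poses are not given: they have to be found in the camera images.
- knob_red_grip (a point): The only red knob of four on the aluminium lid (252 mm across, top 102 mm above bench) of a grey pot fixed to the bench, 95 mm from its centre. Grip: upright bar 46 mm long, 13 thick, 30 tall, on a 19 mm hub; white stripe on top. Point: on the turning axis, 13 mm below the bar's top, 35 above the lid; x along the bar, y across, z up; turns with the knob.
- knob_across_grip (a point): Black knob straight across the lid from the red one, 190 mm away, same shape. The two black knobs at the sides are done and locked, 134 mm from each. Grip: upright bar 46 mm long, 13 thick, 30 tall, on a 19 mm hub; white stripe on top. Point: on the turning axis, 13 mm below the bar's top, 35 above the lid; x along the bar, y across, z up; turns with the knob.
- knob_red (a joint): Angle of the red knob, rad: 0 = bar along its black line (pointing at the lid's centre); grows clockwise seen from above. Starts at -1.2 to -0.75. Stiff by friction (0.06 N m), it stays where left; no stop at the line, it can be overturned to 0.9.
- knob_across (a joint): Angle of the opposite black knob, rad: 0 = bar along its black line (pointing at the lid's centre); grows clockwise seen from above. Starts at -1.2 to -0.75. Stiff by friction (0.06 N m), it stays where left; no stop at the line, it can be overturned to 0.9.

How it is judged:
By the outcome, as a careful person would: the job done as asked, in the order asked, and still so for the second after the job is handed in, with the robot touching nothing.
It also fails if it takes over 45 s, if anything falls off the work surface, if the arm or the gripper's body presses on something with over 40 N, if the wrist force passes 120 N, or if a joint passes its speed limit or range.

ROBOT

A 6-joint arm with a two-finger parallel gripper is mounted at the origin on a cart in front of the work surface, level with it; the furniture and walls round the work are solid. World frame = base frame: x ahead of the robot, y to its left, z up, the work surface at z = 0. Lengths are in m, angles in rad, forces in N, time in s.
With the tool pointing down it reaches from about 0.35 to 0.85 m from the base axis. Payload 8.1 kg.
Tool frame: the origin (TCP) lies midway between the tips of the shut fingers; the grasp point (between the pads) lies 19 mm behind it (tcp_to_grasp is the distance from the TCP to the grasp point, in m); x points along the fingers, y is the direction in which the jaws open and shut, and the axes are right-handed (so a half turn about x gives the same grasp; the last joint's range is limited). The gripper opens to 93 mm and grips with 3 to 60 N. Pads are 15 mm wide; open, the fingers measure 128 mm over their backs; the gripper's body (75 mm by 188 mm) begins 65 mm behind the grasp point.
Start: joints at [1.24, 0.13, 1.488, -0, 1.523, -0.085], TCP at [0.146, 0.582, 0.219] pointing down, gripper open.
Joint ranges: [-2.96, 2.96], [-0.89, 2.26], [0.02, 2.5], [-1.34, 4.48], [0, 2.73], [-2.66, 2.66]. Speed limits (rad/s): [2.39, 2.39, 2.79, 3.14, 3.14, 3.14].

INTERFACE

Orientations are given as a unit quaternion [x, y, z, w].
In Python, from workcell import * gives the robot as it stands.
- The arm moves only by the tool jog_arm, never from a script. Its argument "increments" is a list of rows, each a list of 3 entries, a list of its own where there are three numbers: the shift along the world's x, y, z in m, then the turn about the world's z in rad, then the opening, from 0 (shut) to 1 (fully open). In form: [[[tx, ty, tz], yaw, grip], ...]. A call has 1 to 8 rows; each row is the pose to reach, as a shift and turn from the pose measured when the call began; what a row does not reach only later rows make up. A row lasts 1/12 s, in which the tool goes at most 41.7 mm and 7.16 degrees, less where a joint would pass 70% of its speed; a pose out of reach is approached as far as the arm can. A call with a gripper value outside its range is refused whole. The fingers move at their own pace and stop on an object; "squeeze" is the grip in N (left out, the last holds). Time passes only in rows, so rows that repeat a pose let the fingers close. It gives the time, the measured TCP pose, the force and the opening at its end, in the units of the state.
- observe(): the state, without advancing time (a new reading comes with each control period).
- get_image(name): name is "side" or "top" or "wrist"; returns (picture, depth): 480x640x3 uint8, red, green, blue; 480x640 float32, m along the optical axis (not along the pixel's ray), 0 where there is no reading.
- camera_model(name): a dict with "vertical_fov" (degrees; the focal length in pixels is half the picture's height over the tangent of half this angle, whatever the lens; pixels are square), "cx", "cy" (the principal point, pixels), "rvec" (rotation vector, rad) and "tvec" (3), from world to camera coordinates, as OpenCV has them. Camera axes: x right, y down, z forward; pixel columns grow to the right and rows downward; lengths in m; the calibration is good to about 2 mm. A picture is of the moment at which its call begins: read the wrist's pose just before it. camera_model takes no time and is no camera call; for the wrist camera it gives the pose at the moment of the call.
- finish_job(): hands the job in, once; it reports no verdict.
The state is a dict: "t": time; "joint_positions": joint angles; "dq": joint speeds; "joint_torque": joint torques, N m; "eef_pos": TCP position; "tool_rot": TCP orientation; "force": force on the tool from outside, world axes, zero at the start; "moment": the same for the moment, N m; "gripper_width": finger opening in m.
Only numpy, scipy, OpenCV 4.12 (cv2) and the standard library are available. Lean on these libraries where they do the work, as an engineer would, in place of code of your own. Each camera call takes 0.05 s, during which the arm holds its last target.

## Working session

There is one attempt and no reset: what is moved stays moved. The work goes in short steps, Python scripts to look and compute and a tool call to move; the robot and the scene stay as the last step left them, time stands still between calls to the robot, and variables do not carry over. Pictures are saved under pics/ and viewed, and the job is handed in when it is done.

Besides the shell and the picture viewer there is one more tool, called as name([rows], argument=value, ...), one row to a line, values as JSON. jog_arm: Moves the arm, as the interface text tells. Its arguments: {"type":"object","properties":{"increments":{"type":"array"},"squeeze":{"type":"number"}},"required":["increments"]}

```bash
mkdir -p pics; cat > h.py <<'E'
from workcell import *
import numpy as np, cv2
def save(n,im): cv2.imwrite('pics/'+n+'.png',im[:,:,::-1])
def crop(im,u0,v0,u1,v1,s): return cv2.resize(im[v0:v1,u0:u1],None,fx=s,fy=s,interpolation=cv2.INTER_CUBIC)
def K(m):
    f=240/np.tan(np.radians(m['vertical_fov'])/2); return f
def ray(m,u,v,z):
    "intersect pixel with plane z"
    f=K(m);R,_=cv2.Rodrigues(np.array(m['rvec'],float));t=np.array(m['tvec'],float).ravel()
    d=R.T@np.array([(u-m['cx'])/f,(v-m['cy'])/f,1]);c=-R.T@t
    return c+d*(z-c[2])/d[2]
E
python3 - <<'E'
from h import *
s=observe();print(s)
for n in ('top','side','wrist'):
    m=camera_model(n);print(n,m);im,d=get_image(n);save(n+'0',im);np.save(n+'0.npy',d)
E
```

```text
{'t': 0.0, 'joint_positions': array([ 1.23959707e+00,  1.31165533e-01,  1.48926135e+00, -1.36882457e-05,
        1.52300665e+00, -8.54062524e-02]), 'dq': array([ 0.00051981,  0.00047509, -0.00080311,  0.00178054,  0.0006017 ,
       -0.00064725]), 'joint_torque': array([ 5.94890298e-04, -5.59843898e+01, -4.91767716e+01,  7.68765109e-02,
        3.52156966e-02, -1.34963975e-04]), 'eef_pos': array([0.14579709, 0.58143134, 0.21759469]), 'tool_rot': array([ 0.08604431,  0.70190319, -0.08731987,  0.70164345]), 'force': array([-0.4346763 , -0.11783216,  0.400283  ]), 'moment': array([-0.03278705, -0.01228539, -0.00600099]), 'gripper_width': 0.09287862484447076}
top {'vertical_fov': 45.75288002530281, 'cx': 318.36233129911585, 'cy': 246.04698437080194, 'rvec': array([ 2.16936353, -2.2089263 ,  0.06228825]), 'tvec': array([0.06169429, 0.57602549, 0.99193697])}
side {'vertical_fov': 57.995683550370046, 'cx': 318.97783140753467, 'cy': 249.9276037527822, 'rvec': array([ 1.97130721, -0.12372966,  0.05975977]), 'tvec': array([-0.58244043,  0.21476006,  0.81793002])}
wrist {'vertical_fov': 71.90930438164703, 'cx': 313.9929577781456, 'cy': 239.12248054863343, 'rvec': array([-2.30326678, -1.79598102, -0.23863254]), 'tvec': array([-0.59909192, -0.0307486 ,  0.39067789])}
```

View pics/top0.png

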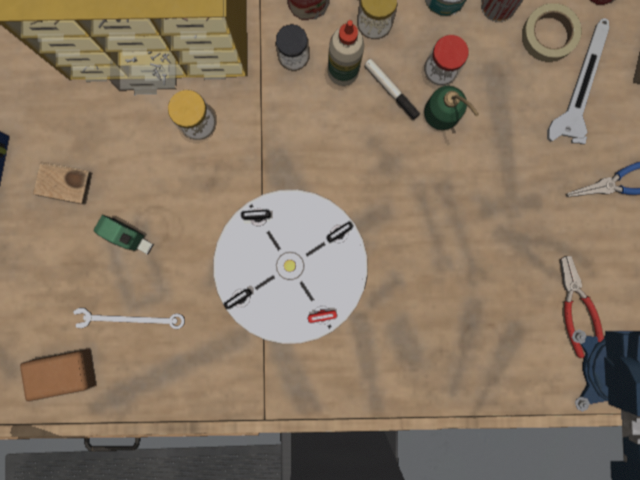

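View pics/side0.png

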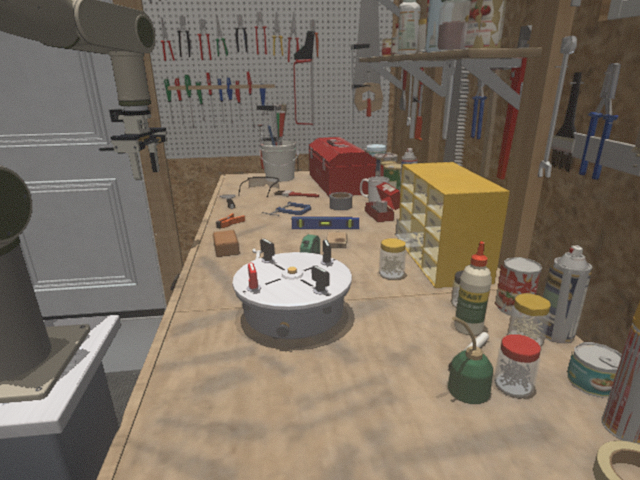

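View pics/wrist0.png

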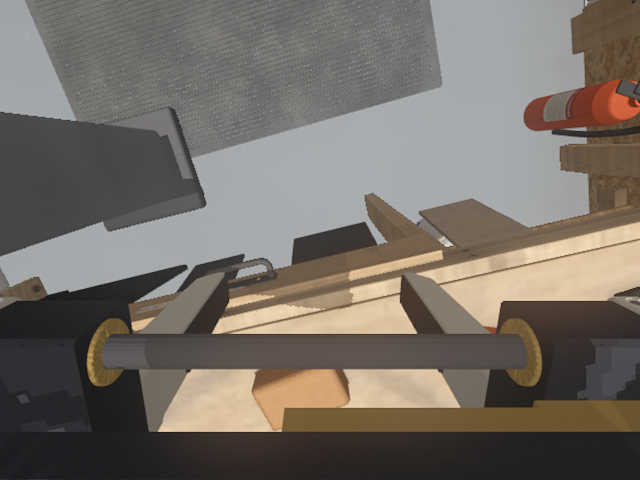

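```bash
python3 - <<'E'
from h import *
im=cv2.imread('pics/top0.png')[:,:,::-1]
c=crop(im,205,180,375,350,4.5)[:600]
c=cv2.resize(im[183:348,208:373],(600,600),interpolation=cv2.INTER_CUBIC);save('topc',c)
m=camera_model('top');print(ray(m,290,266,.102),K(m))
d=np.load('top0.npy');print(d[300,290],d[216,256],d[316,322])
E
```

```text
[0.54035625 0.09763402 0.102     ] 568.811968108909
0.9213845 0.88057107 0.86855704
```

View pics/topc.png

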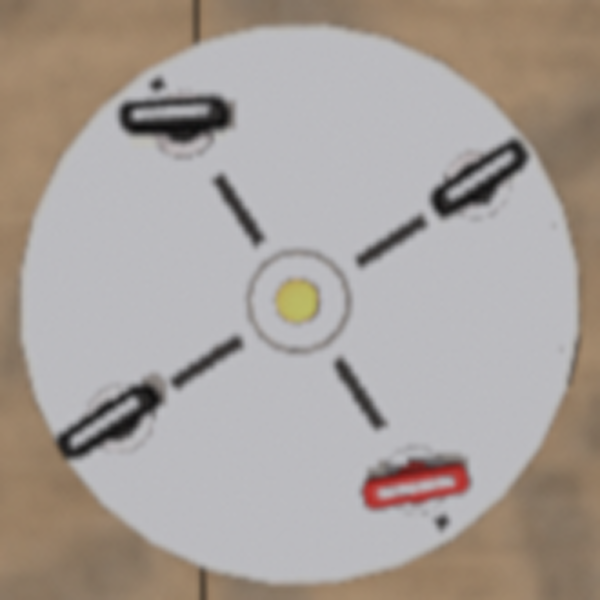

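```bash
python3 - <<'E'
from h import *
from scipy.spatial.transform import Rotation as Ro
m=camera_model('top')
P=lambda u,v,z: ray(m,208+u/3.636,183+v/3.636,z)[:2]
c=P(298,301,.102); r1=P(442,522,.102); a1=P(157,84,.102)
print('c',c,'dots',r1,a1,'mid',(r1+a1)/2, np.linalg.norm(r1-a1))
L=r1-a1; ang=lambda v:np.degrees(np.arctan2(v[1],v[0]))
print('line',ang(L), 'red pred',c+.095*L/np.linalg.norm(L),'acr',c-.095*L/np.linalg.norm(L))
for n,p,q,e1,e2 in (('red',(378,492),(456,481),(364,495),(468,478)),('acr',(133,116),(210,109),(121,117),(229,111))):
    A=P(*p,.15);B=P(*q,.15);print(n,(A+B)/2,ang(B-A));A=P(*e1,.15);B=P(*e2,.15);print(n,(A+B)/2,ang(B-A),np.linalg.norm(A-B))
print('edges',P(21,303,.102),P(579,303,.102),P(300,24,.102),P(300,583,.102))
s=observe();print(Ro.from_quat(s['tool_rot']).as_matrix().round(3))
E
```

```text
c [0.54070898 0.09769659] dots [0.44162745 0.03532515] [0.63929334 0.15958024] mid [0.5404604 0.0974527] 0.23347619196446096
line -147.84605068075794 red pred [0.46027996 0.04713797] acr [0.62113799 0.14825521]
red [0.46052756 0.04623828] -83.03272311235602
red [0.4605353  0.04665704] -81.78338124674683 0.04432943203694074
acr [0.62058286 0.14776278] -85.83213596015024
acr [0.61991389 0.14628131] -87.85837040465069 0.046023037771362754
edges [0.54204945 0.22138402] [ 0.53755439 -0.02761934] [0.6652608  0.09493417] [0.41592088 0.098677  ]
[[-0.     0.243  0.97 ]
 [-0.001  0.97  -0.243]
 [-1.    -0.001 -0.   ]]
```

jog_arm([
  [[0.024, -0.041, 0], -0.1, 1],
  [[0.047, -0.08, 0], -0.2, 1],
  [[0.068, -0.115, 0], -0.3, 1],
  [[0.089, -0.15, 0], -0.4, 1],
  [[0.11, -0.185, 0], -0.5, 1],
  [[0.13, -0.22, 0], -0.6, 1],
  [[0.15, -0.255, 0], -0.7, 1],
  [[0.15, -0.255, 0], -0.7, 1],
], squeeze=25)

```text
t: 0.82
eef_pos: [0.2984, 0.3217, 0.2176]
tool_rot: [0.325, 0.627, -0.326, 0.628]
force: [-0.2, 0.2, -0.2]
gripper_width: 0.0932
```

jog_arm([
  [[0.02, -0.034, 0], -0.1, 1],
  [[0.04, -0.068, 0], -0.2, 1],
  [[0.061, -0.103, 0], -0.3, 1],
  [[0.082, -0.138, 0], -0.4, 1],
  [[0.102, -0.173, 0], -0.483, 1],
  [[0.122, -0.207, 0], -0.483, 1],
  [[0.142, -0.241, 0], -0.483, 1],
  [[0.162, -0.275, 0], -0.483, 1],
])

```text
t: 1.48
eef_pos: [0.461, 0.0449, 0.2176]
tool_rot: [0.465, 0.531, -0.467, 0.532]
force: [0.3, 0.7, -0.1]
gripper_width: 0.0928
```

jog_arm([
  [[0, 0, 0], 0, 0.55],
  [[0, 0, 0], 0, 0.55],
])

```text
t: 1.65
eef_pos: [0.4614, 0.0432, 0.2171]
tool_rot: [0.466, 0.531, -0.468, 0.531]
force: [-0.5, -0.6, -0.1]
gripper_width: 0.0837
```

```bash
python3 - <<'E'
from h import *
s=observe();print(s['eef_pos'],s['tool_rot'],s['gripper_width'],s['joint_positions'])
m=camera_model('wrist');im,d=get_image('wrist');save('w1',im)
np.save('w1d.npy',d);import pickle;pickle.dump(m,open('w1m.pkl','wb'))
E
```

```text
[0.46137247 0.04316142 0.21712578] [ 0.46594222  0.53087651 -0.46822054  0.5308837 ] 0.08370481997751807 [-0.01542386 -0.24453907  1.85162571 -0.0024596   1.53658915 -0.14302152]
```

View pics/w1.png

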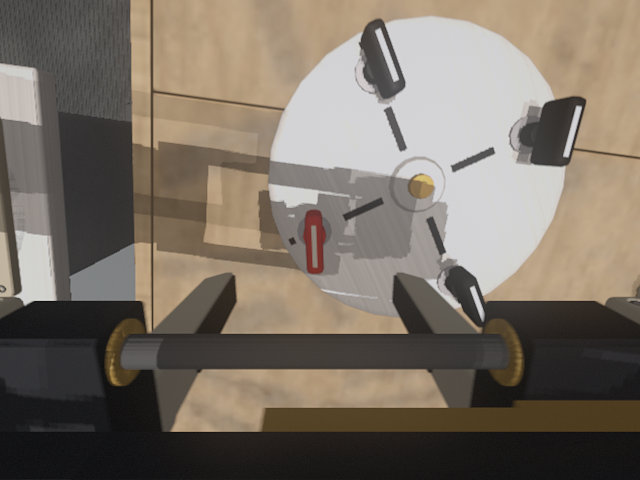

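```bash
python3 - <<'E'
from h import *
im=cv2.imread('pics/w1.png')[:,:,::-1]
save('w1c',cv2.resize(im[175:325,260:460],(800,600),interpolation=cv2.INTER_CUBIC))
E
```

```text
(no output)
```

View pics/w1c.png

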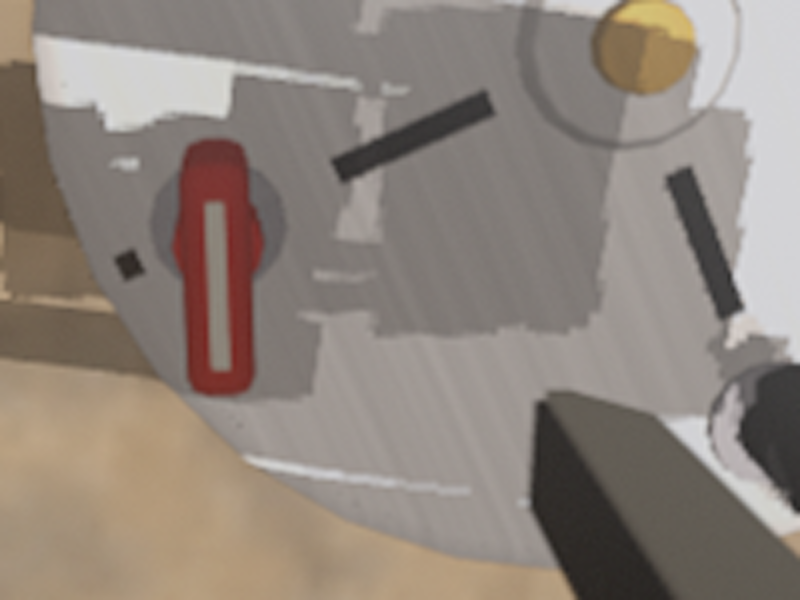

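```bash
cat >> h.py <<'E'
import pickle
ang=lambda v:np.degrees(np.arctan2(v[1],v[0]))
def C(m,u0,v0,s): return lambda u,v,z: ray(m,u0+u/s,v0+v/s,z)[:2]
E
python3 - <<'E'
from h import *
m=pickle.load(open('w1m.pkl','rb'));P=C(m,260,175,4)
a=P(130,264,.102);b=P(340,170,.102);c=P(490,103,.102)
print('line',ang(a-b),ang(b-c),ang(a-c),a)
print('flange',P(219,225,.103))
A=P(214,202,.15);B=P(221,371,.15);print('bar',(A+B)/2,ang(A-B),np.linalg.norm(A-B))
s=observe();print(s['eef_pos'])
E
```

```text
line -147.95182878054297 -147.99873509869988 -147.97099170163574 [0.44320161 0.03495516]
flange [0.46151942 0.046488  ]
bar [0.4612299  0.04622906] 99.56609818448568 0.03245398380934014
[0.46086831 0.04453891 0.21716313]
```

jog_arm([
  [[0, 0.001, -0.025], 0.015, 0.55],
  [[0, 0.002, -0.05], 0.02, 0.55],
  [[0, 0.002, -0.07], 0.02, 0.55],
  [[0, 0.002, -0.085], 0.02, 0.55],
  [[0, 0.002, -0.092], 0.02, 0.55],
  [[0, 0.002, -0.092], 0.02, 0.55],
  [[0, 0.002, -0.092], 0.02, 0.55],
])

```text
t: 2.28
eef_pos: [0.4606, 0.0475, 0.1256]
tool_rot: [0.46, 0.536, -0.462, 0.536]
force: [0.3, -0.4, -0.3]
gripper_width: 0.0515
```

```bash
python3 - <<'E'
from h import *
s=observe();print(s['eef_pos'],s['tool_rot'],s['gripper_width'],s['force'],s['moment'])
im,d=get_image('wrist');save('w2',im)
im,d=get_image('side');save('s2',crop(im,200,120,400,270,4))
print(observe()['eef_pos'])
E
```

```text
[0.46064342 0.04748325 0.12555893] [ 0.45988726  0.53645624 -0.46190726  0.53605978] 0.051532415386583326 [ 0.31222928 -0.41020081 -0.26395178] [-0.08991545  0.02102072  0.00848419]
[0.46165739 0.04703947 0.12661088]
```

View pics/w2.png

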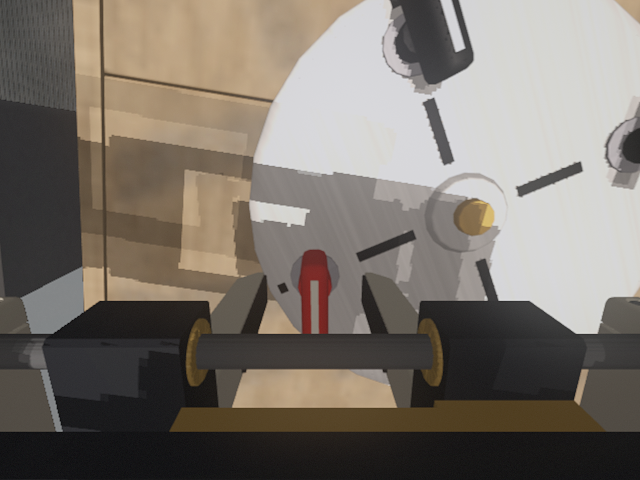

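View pics/s2.png

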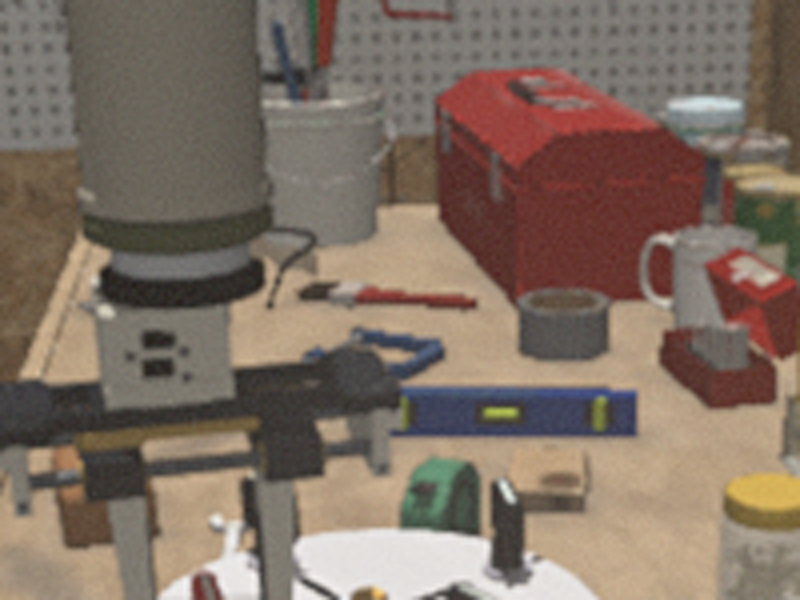

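jog_arm([
  [[0, 0, 0], 0, 0.25],
  [[0, 0, 0], 0, 0.1],
  [[0, 0, 0], 0, 0],
  [[0, 0, 0], 0, 0],
  [[0, 0, 0], 0, 0],
  [[0, 0, 0], 0, 0],
], squeeze=25)

```text
t: 2.88
eef_pos: [0.4617, 0.047, 0.1266]
tool_rot: [0.461, 0.536, -0.462, 0.536]
force: [-0.4, -0.6, 0.4]
gripper_width: 0.0161
```

```bash
python3 - <<'E'
from h import *
s=observe();print(s['eef_pos'],s['tool_rot'],s['gripper_width'],s['force'],s['moment'])
q=s['tool_rot'];print(90-2*np.degrees(np.arctan2(q[0],q[1])))
E
```

```text
[0.4616702  0.04698196 0.12664681] [ 0.46059528  0.53564669 -0.46164691  0.53648555] 0.016082399355209814 [-0.4098396  -0.57331166  0.43848067] [-0.08429429  0.04952521 -0.00923073]
8.616424873246984
```

Still closing at 16 mm; let it settle.

jog_arm([
  [[0, 0, 0], 0, 0],
  [[0, 0, 0], 0, 0],
  [[0, 0, 0], 0, 0],
  [[0, 0, 0], 0, 0],
])

```text
t: 3.22
eef_pos: [0.4609, 0.0469, 0.1266]
tool_rot: [0.46, 0.536, -0.462, 0.536]
force: [-5.0, 0.3, 4.1]
gripper_width: 0.013
```

```bash
cat >> h.py <<'E'
def st():
    s=observe();q=s['tool_rot'];print(s['t'],s['eef_pos'],'jaw',90-2*np.degrees(np.arctan2(q[0],q[1])),s['gripper_width'],s['force'],s['moment'])
E
python3 -c "
from h import *
st()"
```

```text
3.2167 [0.4609368  0.04688671 0.12664494] jaw 8.712606541037061 0.012952584951182233 [-5.01220338  0.28158441  4.05782402] [-1.14459817e-01  9.62737204e-01 -3.76406828e-04]
```

jog_arm([
  [[0, 0, 0], -0.08, 0],
  [[0, 0, 0], -0.17, 0],
  [[0, 0, 0], -0.26, 0],
  [[0, 0, 0], -0.35, 0],
  [[0, 0, 0], -0.44, 0],
  [[0, 0, 0], -0.52, 0],
  [[0, 0, 0], -0.56, 0],
  [[0, 0, 0], -0.56, 0],
])

```text
t: 3.88
eef_pos: [0.4611, 0.0468, 0.1267]
tool_rot: [-0.591, -0.387, 0.592, -0.387]
force: [0.7, 0.2, -0.3]
gripper_width: 0.0129
```

```bash
python3 -c "
from h import *
st()"
```

```text
3.8833 [0.46113227 0.04683922 0.12665645] jaw 336.4913988166585 0.012907104463072371 [ 0.670916    0.15794568 -0.30377835] [-0.14096696 -0.03355862 -0.06973504]
```

jog_arm([
  [[0, 0, 0], -0.08, 0],
  [[0, 0, 0], -0.17, 0],
  [[0, 0, 0], -0.26, 0],
  [[0, 0, 0], -0.35, 0],
  [[0, 0, 0], -0.44, 0],
  [[0, 0, 0], -0.52, 0],
  [[0, 0, 0], -0.57, 0],
  [[0, 0, 0], -0.575, 0],
])

```text
t: 4.55
eef_pos: [0.4613, 0.0467, 0.1267]
tool_rot: [-0.677, -0.203, 0.678, -0.203]
force: [1.5, -1.1, -0.5]
gripper_width: 0.0127
```

```bash
python3 - <<'E'
from h import *
st()
pickle.dump(camera_model('wrist'),open('w3m.pkl','wb'));im,d=get_image('wrist');save('w3',im)
save('w3c',crop(im,220,150,420,300,4))
st()
E
```

```text
4.55 [0.46133871 0.04665116 0.12665022] jaw 303.4704602244262 0.01265871387333047 [ 1.48568952 -1.07835104 -0.52957783] [-0.31807613 -0.07656373 -0.01333937]
4.6 [0.46132859 0.04664855 0.12663976] jaw 303.5979453910202 0.012904891930594516 [ 2.06103167 -1.31734319 -0.59197586] [-0.35384409 -0.07473226 -0.0078508 ]
```

View pics/w3.png

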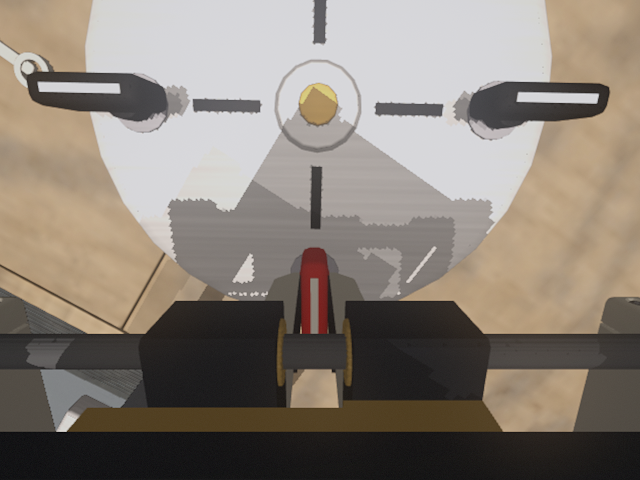

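jog_arm([
  [[0, 0, 0], -0.022, 0],
  [[0, 0, 0], -0.022, 0],
  [[0, 0, 0], -0.022, 0],
])

```text
t: 4.85
eef_pos: [0.4613, 0.0467, 0.1266]
tool_rot: [-0.679, -0.197, 0.68, -0.197]
force: [0.1, -0.2, 0.4]
gripper_width: 0.0129
```

```bash
python3 - <<'E'
from h import *
st()
pickle.dump(camera_model('wrist'),open('w4m.pkl','wb'));im,d=get_image('wrist');save('w4',im)
save('w4c',crop(im,220,190,420,340,4))
E
```

```text
4.85 [0.46134805 0.04665889 0.12664605] jaw 302.40332717762936 0.012901899813631422 [ 0.08176098 -0.19178315  0.39358395] [-0.2599297   0.02615465  0.00235251]
```

View pics/w4c.png

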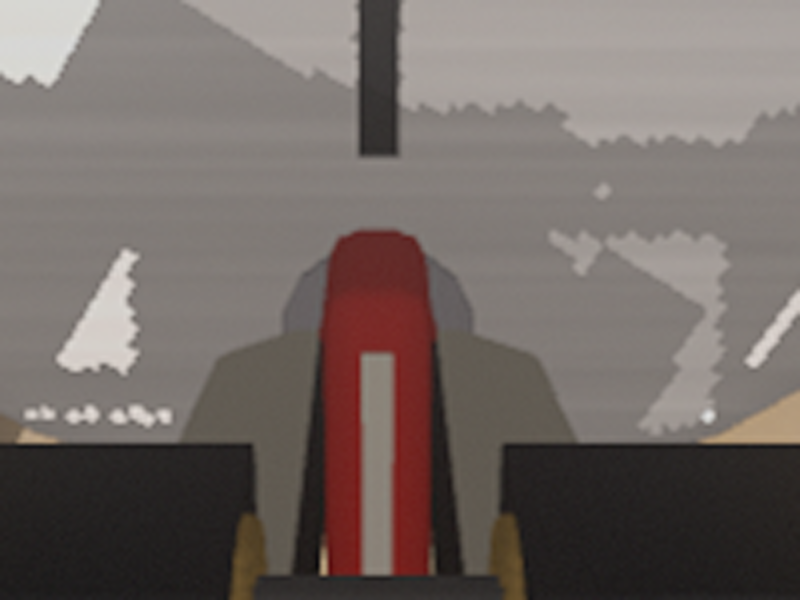

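The bar is parallel to its line in this view: the line is at column 379 and the stripe at 377. Release and rise.

jog_arm([
  [[0, 0, 0], 0, 0.5],
  [[0, 0, 0], 0, 0.5],
  [[0, 0, 0], 0, 0.5],
  [[0, 0, 0], 0, 0.5],
  [[0, 0, 0.03], 0, 0.5],
  [[0, 0, 0.06], 0, 0.5],
  [[0, 0, 0.095], 0, 0.5],
  [[0, 0, 0.095], 0, 0.5],
])

```text
t: 5.57
eef_pos: [0.4647, 0.0467, 0.2292]
tool_rot: [0.682, 0.196, -0.676, 0.198]
force: [1.5, 0.3, 1.4]
gripper_width: 0.0462
```

```bash
python3 - <<'E'
from h import *
st();print(observe()['joint_positions'])
m=camera_model('wrist');pickle.dump(m,open('w5m.pkl','wb'));im,d=get_image('wrist');save('w5',im)
save('w5c',crop(im,220,120,420,270,4))
E
```

```text
5.5667 [0.46469602 0.04667424 0.2291928 ] jaw -57.914095437755805 0.04615862701899825 [1.54254951 0.2681114  1.4364942 ] [-0.0037112   0.11599562 -0.02019309]
[-9.99386784e-03 -2.50770562e-01  1.83498448e+00  3.07229620e-04
  1.54870208e+00  9.96352127e-01]
```

View pics/w5.png

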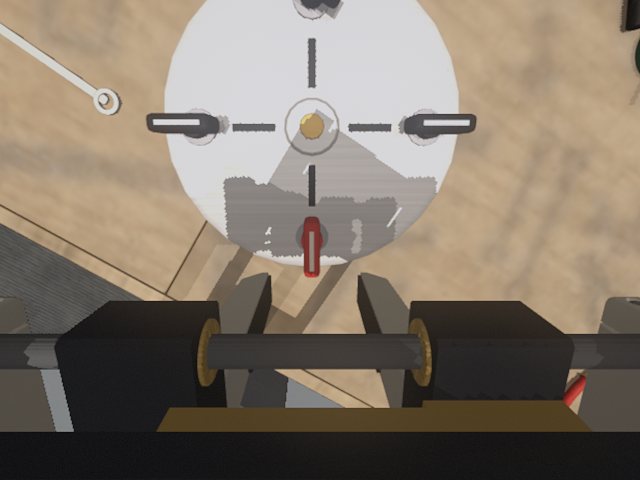

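View pics/w5c.png

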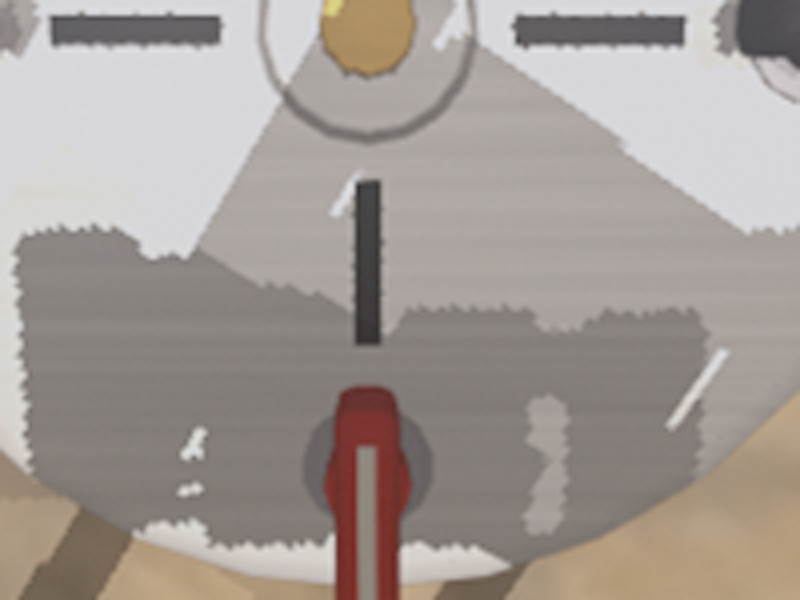

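jog_arm([
  [[0.02, 0.013, 0], 0.11, 0.55],
  [[0.04, 0.026, 0], 0.22, 0.55],
  [[0.065, 0.042, 0], 0.33, 0.55],
  [[0.09, 0.058, 0], 0.44, 0.55],
  [[0.115, 0.074, 0], 0.55, 0.55],
  [[0.14, 0.09, 0], 0.66, 0.55],
  [[0.15, 0.097, 0], 0.77, 0.55],
  [[0.157, 0.101, 0], 0.85, 0.55],
])

```text
t: 6.28
eef_pos: [0.6213, 0.1488, 0.2238]
tool_rot: [0.537, 0.462, -0.535, 0.46]
force: [0.5, 0.2, -1.0]
gripper_width: 0.0509
```

```bash
python3 -c "
from h import *
st()"
```

```text
6.2833 [0.62131445 0.14884764 0.2237575 ] jaw -8.585142587913722 0.05085392937943703 [ 0.46451571  0.16808335 -0.98931908] [-0.09653321  0.15695509  0.06998435]
```

Jaw 11.8° short; finish the yaw and look.

jog_arm([
  [[0, -0.001, 0], 0.11, 0.55],
  [[0, -0.001, 0], 0.205, 0.55],
  [[0, -0.001, 0], 0.205, 0.55],
  [[0, -0.001, 0], 0.205, 0.55],
])

```text
t: 6.62
eef_pos: [0.6209, 0.1478, 0.2224]
tool_rot: [0.487, 0.514, -0.486, 0.511]
force: [-0.1, -0.5, 0.4]
gripper_width: 0.0513
```

```bash
python3 - <<'E'
from h import *
st()
m=camera_model('wrist');pickle.dump(m,open('w6m.pkl','wb'));im,d=get_image('wrist');save('w6',im)
save('w6c',crop(im,220,175,420,325,4))
E
```

```text
6.6167 [0.62085175 0.14782373 0.22241031] jaw 3.0917721371184683 0.05127291288063528 [-0.10997164 -0.48726824  0.44165711] [-0.1123943   0.06419175 -0.02420424]
```

View pics/w6c.png

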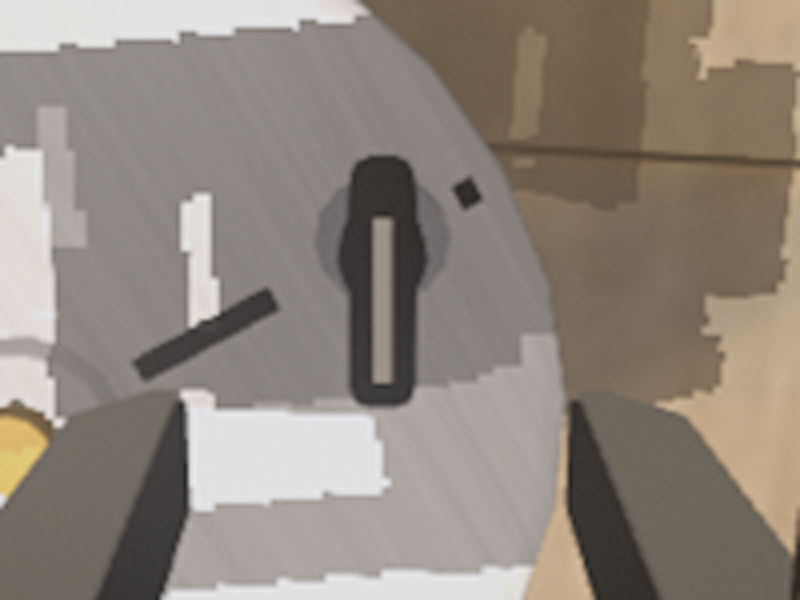

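```bash
python3 - <<'E'
from h import *
m=pickle.load(open('w6m.pkl','rb'));P=C(m,220,175,4)
a=P(467,192,.102);b=P(270,298,.102);c=P(143,370,.102)
print('line',ang(a-b),ang(a-c),a)
print('flange',P(382,240,.103))
A=P(382,217,.15);B=P(383,384,.15);print('bar',(A+B)/2,ang(A-B))
E
```

```text
line 32.01526622546675 32.529017454351354 [0.64043892 0.15890982]
flange [0.62220316 0.14723407]
bar [0.62209861 0.14712336] 93.37629778066884
```

Knob at (0.622, 0.1473), bar 93.4°, line 32.1°. Descend (jaw is at 3.1°).

jog_arm([
  [[0.001, 0, -0.025], 0.005, 0.55],
  [[0.001, -0.0005, -0.05], 0.005, 0.55],
  [[0.001, -0.0005, -0.07], 0.005, 0.55],
  [[0.001, -0.0005, -0.085], 0.005, 0.55],
  [[0.001, -0.0005, -0.096], 0.005, 0.55],
  [[0.001, -0.0005, -0.096], 0.005, 0.55],
  [[0.001, -0.0005, -0.096], 0.005, 0.55],
  [[0.001, -0.0005, -0.096], 0.005, 0.55],
])

```text
t: 7.33
eef_pos: [0.6227, 0.1474, 0.1283]
tool_rot: [0.487, 0.515, -0.484, 0.513]
force: [-0.0, 0.6, -0.4]
gripper_width: 0.0514
```

jog_arm([
  [[0, 0, 0], 0, 0.25],
  [[0, 0, 0], 0, 0.1],
  [[0, 0, 0], 0, 0],
  [[0, 0, 0], 0, 0],
  [[0, 0, 0], 0, 0],
  [[0, 0, 0], 0, 0],
  [[0, 0, 0], 0, 0],
  [[0, 0, 0], 0, 0],
], squeeze=25)

```text
t: 8.0
eef_pos: [0.6217, 0.1473, 0.1283]
tool_rot: [0.487, 0.515, -0.485, 0.512]
force: [-5.2, -0.9, 3.6]
gripper_width: 0.0127
```

jog_arm([
  [[0, 0, 0], 0, 0],
  [[0, 0, 0], 0, 0],
])

```text
t: 8.17
eef_pos: [0.6217, 0.1473, 0.1283]
tool_rot: [0.487, 0.515, -0.485, 0.512]
force: [-1.1, -0.9, 1.6]
gripper_width: 0.0127
```

```bash
python3 -c "
from h import *
st()"
```

```text
8.1667 [0.6216699  0.14734491 0.12833982] jaw 3.294835102845454 0.012714459744650367 [-1.14054835 -0.87483639  1.64370841] [-0.16397635  0.23335534 -0.03106633]
```

jog_arm([
  [[0, 0, 0], -0.08, 0],
  [[0, 0, 0], -0.17, 0],
  [[0, 0, 0], -0.26, 0],
  [[0, 0, 0], -0.35, 0],
  [[0, 0, 0], -0.44, 0],
  [[0, 0, 0], -0.52, 0],
  [[0, 0, 0], -0.55, 0],
  [[0, 0, 0], -0.55, 0],
])

```text
t: 8.83
eef_pos: [0.6214, 0.1474, 0.1283]
tool_rot: [0.608, 0.364, -0.606, 0.361]
force: [-1.3, -0.4, 1.9]
gripper_width: 0.0131
```

```bash
python3 -c "
from h import *
st()"
```

```text
8.8333 [0.62144471 0.14738781 0.12831829] jaw -28.273216885699412 0.013083770536013081 [-1.25924206 -0.35823096  1.88197148] [-0.08161363  0.4941323  -0.08848711]
```

jog_arm([
  [[0, 0, 0], -0.08, 0],
  [[0, 0, 0], -0.17, 0],
  [[0, 0, 0], -0.26, 0],
  [[0, 0, 0], -0.35, 0],
  [[0, 0, 0], -0.43, 0],
  [[0, 0, 0], -0.48, 0],
  [[0, 0, 0], -0.495, 0],
  [[0, 0, 0], -0.495, 0],
])

```text
t: 9.5
eef_pos: [0.6213, 0.1475, 0.1283]
tool_rot: [0.679, 0.204, -0.676, 0.202]
force: [-3.2, 0.1, 2.3]
gripper_width: 0.0129
```

```bash
python3 - <<'E'
from h import *
im,d=get_image('wrist')
save('w7c',crop(im,220,150,420,300,4))
st()
E
```

```text
9.55 [0.62133529 0.14751296 0.1283429 ] jaw -56.49048868083344 0.012789743297249839 [-2.45105866 -0.0415032   2.70144786] [ 0.03434412  0.55716179 -0.04198297]
```

View pics/w7c.png

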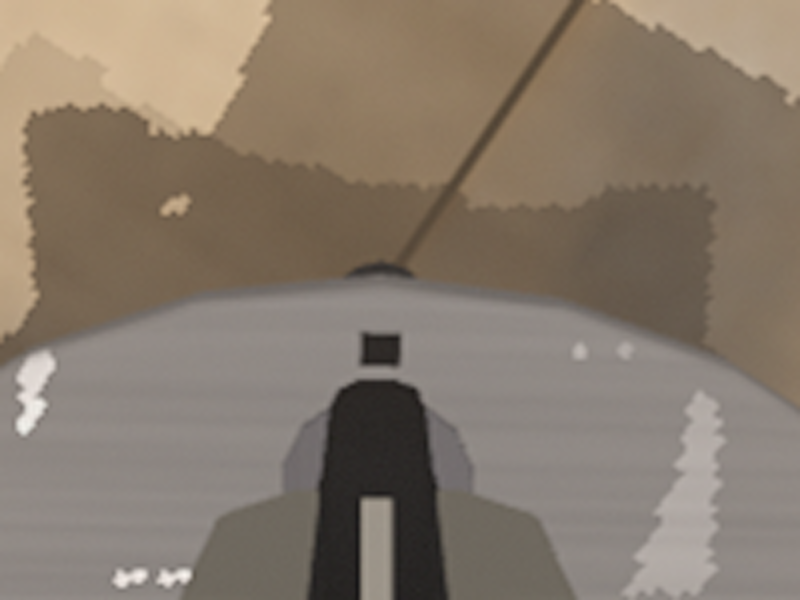

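jog_arm([
  [[0, 0, 0], -0.022, 0],
  [[0, 0, 0], -0.023, 0],
  [[0, 0, 0], -0.023, 0],
])

```text
t: 9.8
eef_pos: [0.6213, 0.1475, 0.1283]
tool_rot: [0.681, 0.197, -0.678, 0.195]
force: [-2.5, 0.5, 1.0]
gripper_width: 0.0129
```

```bash
python3 -c "
from h import *
st()"
```

```text
9.8 [0.62131311 0.14749894 0.12833296] jaw -57.77523870761621 0.012899210388524672 [-2.50883489  0.48761032  0.95695413] [-0.01626709  0.49952222  0.05656703]
```

jog_arm([
  [[0, 0, 0], 0, 0.5],
  [[0, 0, 0], 0, 0.5],
  [[0, 0, 0], 0, 0.5],
  [[0, 0, 0], 0, 0.5],
  [[0, 0, 0.03], 0, 0.5],
  [[0, 0, 0.06], 0, 0.5],
  [[0, 0, 0.095], 0, 0.5],
  [[0, 0, 0.095], 0, 0.5],
])

```text
t: 10.47
eef_pos: [0.6249, 0.148, 0.2324]
tool_rot: [0.685, 0.196, -0.674, 0.195]
force: [1.1, -0.4, 1.2]
gripper_width: 0.0462
```

```bash
python3 - <<'E'
from h import *
st()
m=camera_model('wrist');pickle.dump(m,open('w8m.pkl','wb'));im,d=get_image('wrist');save('w8',im)
save('w8c',crop(im,220,175,420,325,4))
E
```

```text
10.4667 [0.62492732 0.14804952 0.23237866] jaw -58.04446206334421 0.04618406821945616 [ 1.05322047 -0.43162396  1.19046955] [-0.04931147  0.1180554   0.03867578]
```

View pics/w8c.png

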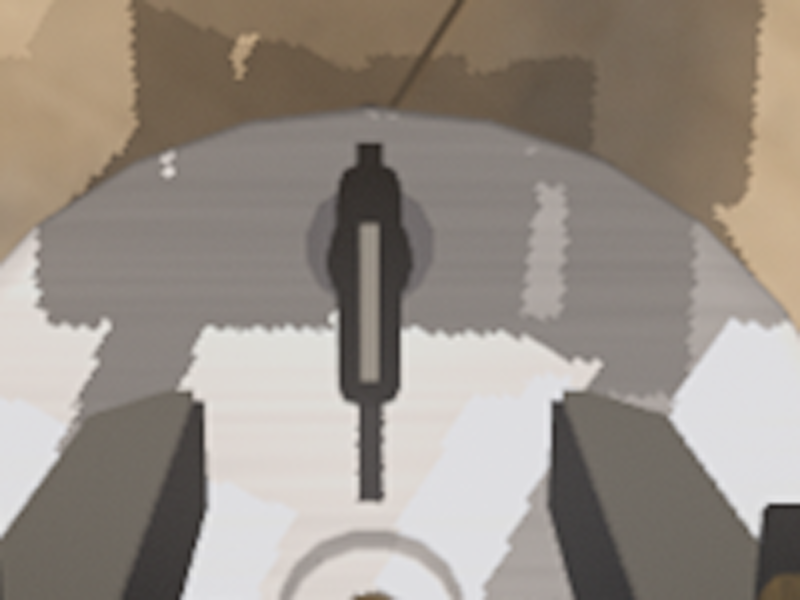

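jog_arm([
  [[0, -0.02, 0.03], 0, 0.5],
  [[0, -0.06, 0.05], 0, 0.5],
  [[0, -0.1, 0.05], 0, 0.5],
  [[0, -0.14, 0.05], 0, 0.5],
  [[0, -0.18, 0.05], 0, 0.5],
  [[0, -0.22, 0.05], 0, 0.5],
  [[0, -0.25, 0.05], 0, 0.5],
  [[0, -0.25, 0.05], 0, 0.5],
])

```text
t: 11.18
eef_pos: [0.6233, -0.1082, 0.2777]
tool_rot: [0.684, 0.194, -0.676, 0.194]
force: [0.5, 0.8, 1.0]
gripper_width: 0.0468
```

```bash
python3 - <<'E'
from h import *
st();im,d=get_image('top')
save('top9',cv2.resize(im[183:348,208:373],(600,600),interpolation=cv2.INTER_CUBIC))
E
```

```text
11.1833 [ 0.62330004 -0.1081556   0.27767804] jaw -58.339927392462755 0.04683520248380717 [0.5145192  0.75907887 0.96480287] [-0.07825098  0.11660795 -0.02557268]
```

View pics/top9.png

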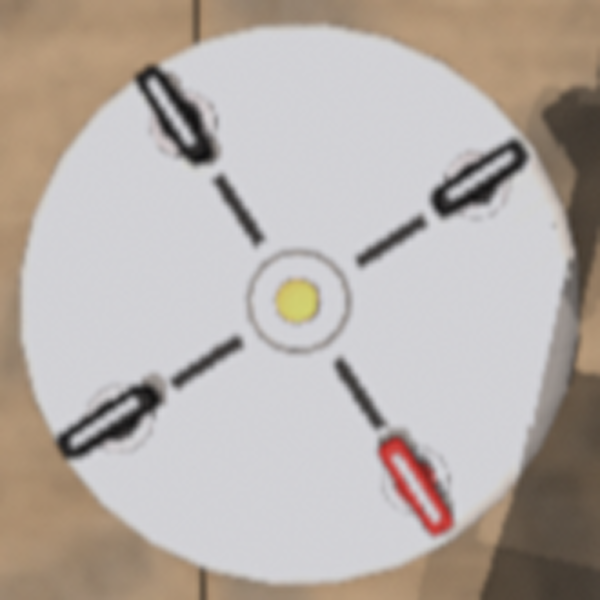

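jog_arm([
  [[0, 0, 0], 0, 0.5],
  [[0, 0, 0], 0, 0.5],
  [[0, 0, 0], 0, 0.5],
])

```text
t: 11.48
eef_pos: [0.6235, -0.1039, 0.2772]
tool_rot: [0.684, 0.196, -0.676, 0.194]
force: [-0.5, 0.5, -0.6]
gripper_width: 0.0466
```

```bash
python3 -c "
from h import *
st();print(finish_job())"
```

```text
11.4833 [ 0.62350173 -0.10391384  0.27724961] jaw -58.074463644449935 0.04655613302361622 [-0.52919043  0.47322392 -0.56314184] [-0.04862435  0.07761588 -0.02764339]
the job is handed in; nothing more can be done
None
```

I turned the red knob clockwise by about 66° and then the black knob across from it by about 61°, so both bars now lie along their black lines. I let go of each, moved the arm clear and handed the job in at 11.5 s.

- **Wrist views after each release:** both bars were on their lines to within about half a degree.
- **Final top view:** it shows all four bars along their lines. Read roughly off that coarser picture, the red bar is about 1° from its line, close to what I can read there.
- **Forces:** the readings after each move stayed at about 5 N or less per axis, and the side knobs were not moved.

No check failed.

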